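# Start the filtration unit and hold the funnel down on its gasket for the clamp

## Robot

A 7-joint arm with a two-finger parallel gripper is mounted at the origin on a cart in front of the work surface, level with it; the furniture and walls round the work are solid. World frame = base frame: x ahead of the robot, y to its left, z up, the work surface at z = 0. Lengths are in m, angles in rad, forces in N, time in s.
With the tool pointing down it reaches from about 0.4 to 0.85 m from the base axis. Payload 4.5 kg.
Tool frame: the origin (TCP) lies at the very end of the fingers, on their centre line; the grasp point (between the pads) lies 19 mm behind it; z points along the fingers, x is the direction in which the jaws open and shut, and the axes are right-handed (so a half turn about z gives the same grasp; the last joint's range is limited). The gripper opens to 85 mm and grips with 20 to 120 N. Pads are 22 mm wide; open, the fingers measure 114 mm over their backs; the gripper's body (76 mm by 85 mm) begins 54 mm behind the grasp point. The pads swing forward as they close: fully open they stand 13 mm farther back than shut.
Start: joints at [1.206, 0.689, -0.195, 1.565, 0.157, 0.902, -0.215], TCP at [0.243, -0.576, 0.231] pointing down, gripper open.
Joint ranges: [-3.01, 3.01], [-0.46, 2.08], [-1.47, 1.51], [0.13, 2.56], [-1, 4.14], [0.04, 2.09], [-2.66, 2.66]. Speed limits (rad/s): [2.57, 2.57, 3.14, 3.14, 3.14, 3.14, 3.14].

## Interface

Orientations are given as a unit quaternion [x, y, z, w].
In Python, from rig import env gives the robot as it stands.
- The arm moves only by the tool jog_arm, never from a script. Its argument "commands" is a list of rows, each a list of 7 numbers: the turn, a rotation vector about the tool's x, y, z in rad, then the shift along the tool's x, y, z in mm, then the gripper's target within -1 to 1 (fully open at 1, half-way at 0, shut at -1). A call has 1 to 12 rows; each row shifts and turns the commanded pose from where the row before left it, along the tool's axes as they then stand; what a row does not reach is not made up. A row lasts 1/12 s, in which the tool goes at most 41.7 mm and 7.16 degrees, less where a joint would pass 70% of its speed; a pose out of reach is approached as far as the arm can. A call with a gripper value outside its range is refused whole. The fingers move at their own pace and stop on an object; "newtons" is the grip in N (left out, the last holds). Time passes only in rows, so rows that do not move let the fingers close. It gives the time, the measured TCP pose, the force and the opening at its end, in the units of the state.
- env.get_obs(): the state, without advancing time (a new reading comes with each control period).
- env.read_camera(name): name is "side" or "top"; returns the picture (480x640x3 uint8, red, green, blue); there is no depth.
- env.calibration(name): a dict with "fx", "fy", "cx", "cy" (pixels), "k1" (the pictures are not rectified: a ray, as slopes to the right and down, at radius r is drawn at 1 + k1 r^2 times it, then the intrinsics apply), "eye" and "attitude" of the camera in the world. Camera axes: x right, y down, z forward; pixel columns grow to the right and rows downward; lengths in m; the calibration is good to about 2 mm. A picture is of the moment at which its call begins. calibration takes no time and is no camera call.
- env.job_done(): hands the job in, once; it reports no verdict.
The state is a dict: "clock": time; "joints": joint angles; "qvel": joint speeds; "joint_torque": joint torques, N m; "eef_pos": TCP position; "ee_rot": TCP orientation; "wrist_force": force on the tool from outside, world axes, zero at the start; "moment": the same for the moment, N m; "finger_gap": finger opening in m.
Only numpy, scipy, OpenCV 4.12 (cv2) and the standard library are available. Lean on these libraries where they do the work, as an engineer would, in place of code of your own. Each camera call takes 0.05 s, during which the arm holds its last target.

## Task

Get the membrane filtration unit running with its keys, one at a time: green (power), then yellow (low vacuum), then blue (pump on); leave the red stop key alone. With the pump now drawing the membrane flat, pick up the steel funnel, lower it foot first into the round filter seat on the unit and hold it there level with a steady downward push of about 10 N on the orange gasket, enough to seal and never so hard as to crush it, so that a colleague can snap the blue clamp round the flange: your program finishes while you are still holding the funnel down, not letting go. Leave the petri dish, the clamp, the specimen pot and the wash bottle where they are.

Things in the scene. Friction and masses are not known exactly. Their poses are not given: they have to be found in the camera images.
- filter_unit: White filtration unit, fixed, 150 (x) x 230 (y) x 62 mm. Origin: centre of underside; x to its back, y to its left, z up. On top: black deck with four keys on the -y half, steel filter head on the +y half (axis x 0, y +58 mm). The head's cup, a locating lip of 31.5 mm inner radius flared to 34.5 (outer 39) at its mouth 91 mm above the worktop, holds an orange gasket and white membrane.
- seat (a point): Centre of the top face of the uncompressed gasket in the filter head, on the head's axis, 83 mm above the worktop and 8 mm below the mouth of the locating lip. z up, axes as the unit's.
- gasket: Orange ring gasket (60 mm outer, 43 mm inner diameter). Origin: centre of its top face; at seat when free, and moves straight down from it as the gasket is pressed. Elastic: 4 N per mm, so 10 N presses it 2.5 mm down; hard end at 6 mm; springs back when unloaded.
- key_green (a joint): Green power key, travel in m: 0 up, 0.004 fully pressed (5 N at the end of travel), springs back. Pressed straight down.
- key_yellow (a joint): Yellow low-vacuum key; as the green one.
- key_blue (a joint): Blue pump key; as the green one.
- key_red (a joint): Red stop key; as the green one. Not to be pressed.
- key_green_top (a point): Centre of the top of the green key, a rounded square cap of 18 mm standing 7 mm above the deck (back row, nearer the filter head). Keys stand 40 mm apart centre to centre.
- key_yellow_top (a point): Centre of the top of the yellow key (back row, away from the head).
- key_blue_top (a point): Centre of the top of the blue key (front row, nearer the head).
- key_red_top (a point): Centre of the top of the red key (front row, away from the head).
- funnel: Loose steel filter funnel, about 0.2 kg, 80 mm high, standing upright on the worktop. Origin: centre of underside; z up its axis. Foot flange 60 mm diameter, 10 mm thick; above it a straight open barrel, 48 mm outer diameter, 3 mm wall, to 74 mm; rim flared to 51 mm. The foot fits the seat with 1.5 mm to spare all round; resting on the free gasket, origin and seat coincide.
- filter_clamp: Blue spring clamp, lying flat, about 155 x 75 x 16 mm, the colleague's; leave it. Origin: underside at the middle of its jaws.
- petri_dish_1: Petri dish with pink agar, 72 mm diameter, 15 mm high; leave it. Origin: centre of its underside.
- sample_pot_3: Specimen pot with yellow lid, 46 mm diameter, 55 mm high; leave it. Origin: centre of its underside.
- wash_bottle_3: White wash bottle with red-collared spout, 60 x 83 x 196 mm; leave it. Origin: centre of its underside.
Not all that is in view belongs to the job. Leave any pink look-alike of the funnel alone.

How it is judged:
By the outcome, as a careful person would: the job done as asked, in the order asked, and still so for the second after the job is handed in, while the arm keeps its last pose, push and grip.
It also fails if it takes over 58 s, if anything falls off the work surface, if the arm or the gripper's body presses on something with over 40 N, if the wrist force passes 120 N, or if a joint passes its speed limit or range.

## Working session

There is one attempt and no reset: what is moved stays moved. The work goes in short steps, Python scripts to look and compute and a tool call to move; the robot and the scene stay as the last step left them, time stands still between calls to the robot, and variables do not carry over. Pictures are saved under pics/ and viewed, and the job is handed in when it is done.

Besides the shell and the picture viewer there is one more tool, called by a JSON object that holds its "method" and its "body", one argument or row to a line. jog_arm: Moves the arm, as the interface text tells. Its arguments: {"type":"object","properties":{"commands":{"type":"array","items":{"type":"array","items":{"type":"number"}}},"newtons":{"type":"number"}},"required":["commands"]}

```bash
ls; mkdir -p pics; python3 - <<'E'
from rig import env
import cv2
o=env.get_obs()
for k,v in o.items(): print(k,v)
for n in("side","top"):
    print(n,env.calibration(n))
    cv2.imwrite(f"pics/{n}0.png",env.read_camera(n)[:,:,::-1])
E
```

```text
pics
clock 0.0
joints [ 1.205764    0.69000821 -0.19453068  1.56636678  0.15730929  0.9025016
 -0.21509153]
qvel [ 0.00290612 -0.00067316  0.00037817  0.00090075 -0.00045619  0.00254012
  0.00026596]
joint_torque [ 9.15306391e-04 -5.39603877e+01 -1.26637269e+00 -1.58539045e+01
  9.09261871e-03  9.50495945e-03  1.83902660e-05]
eef_pos [ 0.24241479 -0.57535231  0.2304633 ]
ee_rot [ 8.33200662e-01 -5.52969949e-01 -8.21999024e-04 -4.65859364e-04]
wrist_force [-0.63362072  0.08292277 -0.88291969]
moment [ 0.00012887 -0.05201383 -0.03475187]
finger_gap 0.0853811959146205
side {'fx': 562.2551803065625, 'fy': 562.2551803065625, 'cx': 318.02799904645474, 'cy': 223.7603586916503, 'k1': 0.05370163709038363, 'eye': array([-0.02756278, -1.13033525,  0.60566781]), 'attitude': array([ 0.80221688, -0.20194251,  0.1324871 , -0.5459986 ])}
top {'fx': 466.5525207302343, 'fy': 466.5525207302343, 'cx': 311.5539572942321, 'cy': 233.3028906216738, 'k1': -0.007721059377375201, 'eye': array([0.34767113, 0.06367763, 1.2457756 ]), 'attitude': array([-0.64916237,  0.7529588 , -0.0809323 ,  0.07135281])}
```

View pics/side0.png

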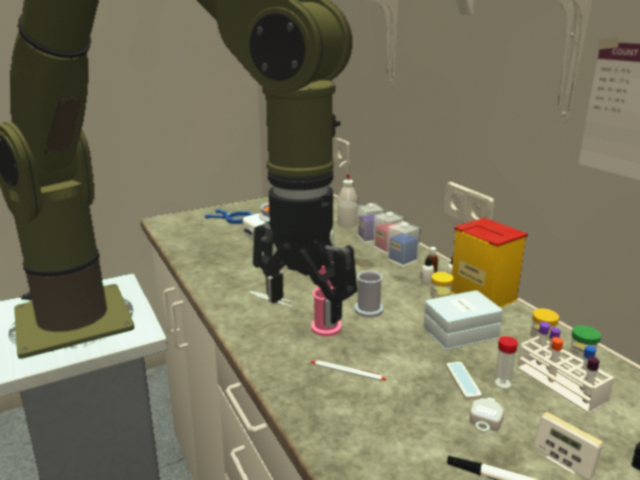

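View pics/top0.png

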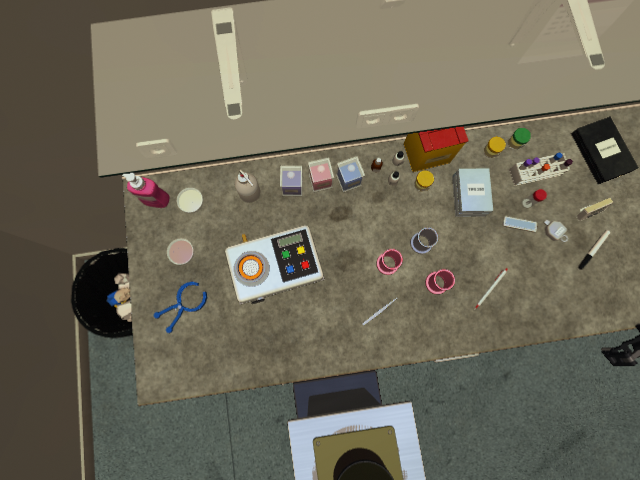

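Side view: steel-grey funnel around (369,293), pink look-alike at (326,310). In the top view the funnel candidates are grey (425,240), pink (390,262) and pink (440,281). I choose the grey one. The unit is at (274,264), with keys green (286,255), yellow (301,250), blue (290,269) and red (305,265). I'll check these in crops.

```bash
cat > h.py <<'E'
import numpy as np,cv2
from rig import env
from scipy.spatial.transform import Rotation as R
def ray(n,u,v):
    c=env.calibration(n)
    a=np.array([(u-c['cx'])/c['fx'],(v-c['cy'])/c['fy']]);s=a.copy()
    for _ in range(20): s=a/(1+c['k1']*(s@s))
    return c['eye'],R.from_quat(c['attitude']).apply([s[0],s[1],1])
def at(n,u,v,z):
    e,d=ray(n,u,v); return e+d*(z-e[2])/d[2]
def proj(n,p):
    c=env.calibration(n); q=R.from_quat(c['attitude']).inv().apply(np.array(p)-c['eye'])
    s=q[:2]/q[2]; s=s*(1+c['k1']*(s@s)); return s*c['fx']+[c['cx'],c['cy']]
E
python3 - <<'E'
import cv2
im=cv2.imread("pics/top0.png")
def crop(n,x,y,w,h,k): cv2.imwrite(n,cv2.resize(im[y:y+h,x:x+w],None,fx=k,fy=k,interpolation=cv2.INTER_CUBIC))
crop("pics/c_unit.png",220,220,110,85,7)
crop("pics/c_fun.png",370,215,100,85,7)
from h import *
for z,(u,v) in [(.09,(250,267)),(.08,(425,240)),(.0,(425,240))]: print(at("top",u,v,z))
E
```

```text
[0.53659866 0.1938232  0.09      ]
[ 0.54137181 -0.25476102  0.08      ]
[ 0.5546643  -0.27661351  0.        ]
```

View pics/c_unit.png

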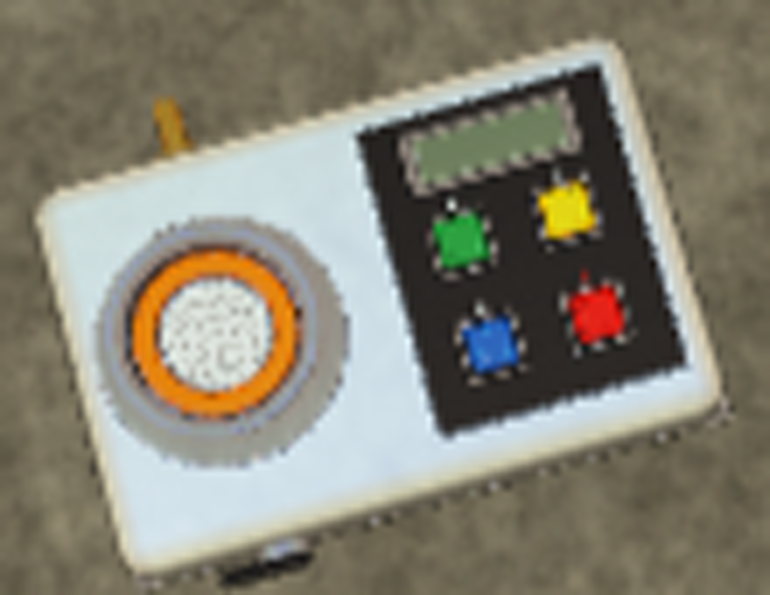

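View pics/c_fun.png

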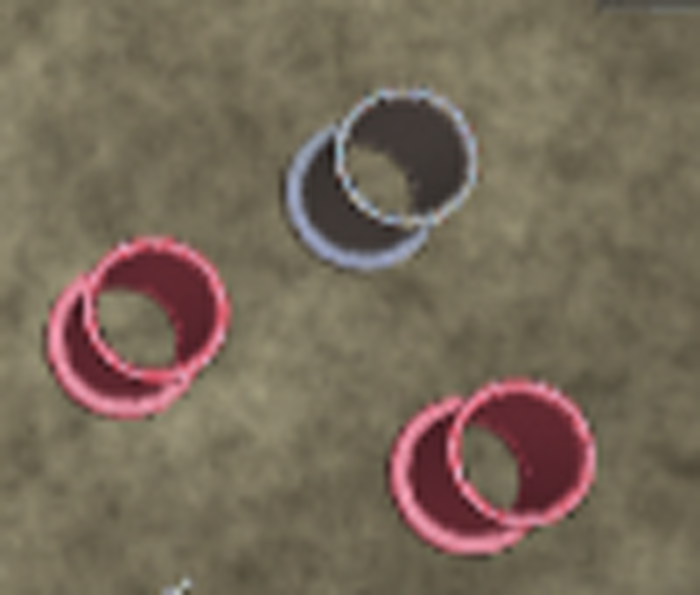

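```bash
python3 - <<'E'
from h import *
def c(ox,oy,x,y): return ox+(x+.5)/7-.5, oy+(y+.5)/7-.5
P={}
for n,z,x,y in [("gask",.083,215,333),("green",.069,461,241),("yellow",.069,567,209),("blue",.069,491,345),("red",.069,597,314),("cornBL",.062,40,205),("cornBR",.062,615,40),("cornFR",.062,722,400),("cornFL",.062,135,575)]:
    p=at("top",*c(220,220,x,y),z);P[n]=p;print(n,p.round(4))
n=np.linalg.norm
print("gy",n(P['green']-P['yellow']),"gb",n(P['green']-P['blue']),"yr",n(P['yellow']-P['red']),"br",n(P['blue']-P['red']))
m=(P['green']+P['yellow']+P['blue']+P['red'])/4
print("mid",m,"d",n((m-P['gask'])[:2]))
yd=(P['green']+P['blue']-P['yellow']-P['red'])[:2]; print("yaw from keys",np.degrees(np.arctan2(-yd[0],yd[1])))
cc=sum(P[k] for k in P if 'corn' in k)/4; print(cc, n(P['cornBL']-P['cornBR']),n(P['cornBL']-P['cornFL']))
yd=(P['cornBL']+P['cornFL']-P['cornBR']-P['cornFR'])[:2]; print("yaw corners",np.degrees(np.arctan2(-yd[0],yd[1])), n((P['gask']-cc)[:2]))
print("rim",at("top",*c(370,215,407,156),.08),"flange",at("top",*c(370,215,365,191),.01))
s=at("side",369,276,.08);print("side rim",s)
im=cv2.imread("pics/side0.png")
cv2.imwrite("pics/s_fun.png",cv2.resize(im[255:345,300:400],None,fx=7,fy=7,interpolation=cv2.INTER_CUBIC))
cv2.imwrite("pics/s_unit.png",cv2.resize(im[180:260,190:290],None,fx=7,fy=7,interpolation=cv2.INTER_CUBIC))
E
```

```text
gask [0.5373 0.1939 0.083 ]
green [0.56   0.1025 0.069 ]
yellow [0.566  0.0625 0.069 ]
blue [0.5204 0.0969 0.069 ]
red [0.526  0.0572 0.069 ]
cornBL [0.5974 0.2545 0.062 ]
cornBR [0.628  0.0357 0.062 ]
cornFR [0.4891 0.0168 0.062 ]
cornFL [0.4578 0.2353 0.062 ]
gy 0.04045672286447074 gb 0.03992118372238989 yr 0.040358313485307336 br 0.04007283389966656
mid [0.54311469 0.07979409 0.069     ] d 0.11429902672894399
yaw from keys 8.295937695828288
[0.54309342 0.13556139 0.062     ] 0.22087360918700055 0.1409839541125756
yaw corners 8.062482012220535 0.058671525996964784
rim [ 0.54838824 -0.26324517  0.08      ] flange [ 0.54928831 -0.26408664  0.01      ]
side rim [ 0.54514613 -0.26495439  0.08      ]
```

View pics/s_fun.png

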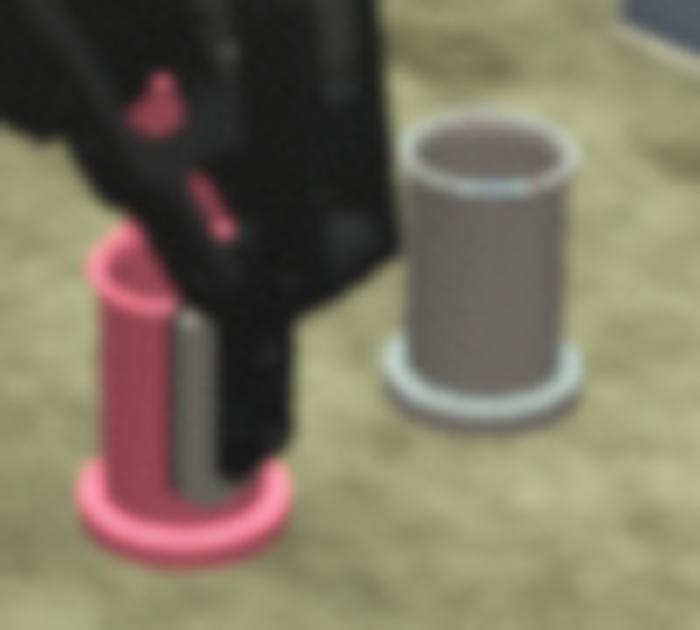

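View pics/s_unit.png

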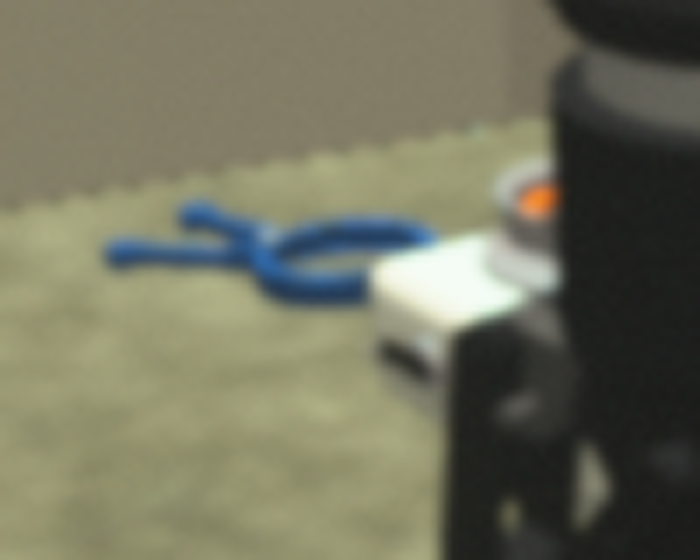

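{"method": "jog_arm", "body": {
  "commands": [
    [0,0,-0.02,-1,-12,0,-1],
    [0,0,-0.04,-2,-24,0,-1],
    [0,0,-0.058,-2,-35,0,-1],
    [0,0,-0.058,-2,-35,0,-1],
    [0,0,-0.058,-2,-35,0,-1],
    [0,0,-0.058,-2,-35,0,-1],
    [0,0,-0.058,-2,-35,0,-1],
    [0,0,-0.058,-2,-35,0,-1],
    [0,0,-0.058,-2,-35,0,-1],
    [0,0,-0.058,-2,-35,0,-1],
    [0,0,-0.058,-2,-35,0,-1],
    [0,0,-0.058,-2,-35,0,-1]
  ],
  "newtons": 40
}}

```text
clock: 1.1
eef_pos: [0.5227, -0.3138, 0.2311]
ee_rot: [0.965, -0.261, 0.0, -0.0]
wrist_force: [0.7, -1.2, -0.2]
finger_gap: 0.0001
```

{"method": "jog_arm", "body": {
  "commands": [
    [0,0,-0.062,-3.5,-37,0,-1],
    [0,0,-0.062,-3.5,-37,0,-1],
    [0,0,-0.062,-3.5,-37,0,-1],
    [0,0,-0.062,-3.5,-37,0,-1],
    [0,0,-0.062,-3.5,-37,0,-1],
    [0,0,-0.062,-3.5,-37,5,-1],
    [0,0,-0.062,-3.5,-37,10,-1],
    [0,0,-0.062,-3.5,-37,12,-1],
    [0,0,-0.062,-3.5,-37,15,-1],
    [0,0,-0.062,-3.5,-37,15,-1],
    [0,0,-0.062,-3.5,-35,15,-1],
    [0,0,-0.03,-2,-20,10,-1]
  ]
}}

```text
clock: 2.1
eef_pos: [0.5654, 0.1056, 0.1482]
ee_rot: [0.995, 0.095, -0.001, -0.002]
wrist_force: [0.5, 0.2, 0.6]
finger_gap: -0.0003
```

```bash
cat >> h.py <<'E'
def go(p):
    o=env.get_obs(); r=R.from_quat(o['ee_rot']); M=r.as_matrix()
    print(o['clock'],'pos',o['eef_pos'].round(4),'f',o['wrist_force'].round(2),'gap',o['finger_gap'])
    print('toolx yaw',np.degrees(np.arctan2(M[1,0],M[0,0])).round(2),'z',M[:,2].round(4),'j',o['joints'].round(2))
    print('tool shift mm',(r.inv().apply(np.array(p)-o['eef_pos'])*1000).round(1))
E
python3 -c "
from h import *
go([.56,.1025,.08])"
```

```text
2.1 pos [0.5654 0.1056 0.1482] f [0.5  0.18 0.58] gap -0.0002998081867940374
toolx yaw 10.88 z [-0.0015  0.0042 -1.    ] j [-0.01  0.76 -0.44  1.79  0.47  0.7  -0.52]
tool shift mm [-5.9  2.3 68.2]
```

{"method": "jog_arm", "body": {
  "commands": [
    [0,0,0,-2,1,10,-1],
    [0,0,0,-2,1,16,-1],
    [0,0,0,-2,0.5,16,-1],
    [0,0,0,0,0,14,-1],
    [0,0,0,0,0,6,-1],
    [0,0,0,0,0,0,-1]
  ]
}}

```text
clock: 2.6
eef_pos: [0.5607, 0.0959, 0.086]
ee_rot: [0.996, 0.091, -0.001, 0.0]
wrist_force: [-0.4, 0.8, 0.6]
finger_gap: 0.0003
```

```bash
python3 - <<'E'
from h import *
go([.56,.1025,.069])
a=env.read_camera("side")[:,:,::-1]; b=env.read_camera("top")[:,:,::-1]
x=cv2.resize(a[190:290,180:340],(800,500),interpolation=cv2.INTER_CUBIC)
y=cv2.resize(b[200:320,210:370],(800,600),interpolation=cv2.INTER_CUBIC)
cv2.imwrite("pics/s1.png",x);cv2.imwrite("pics/t1.png",y)
E
```

```text
2.6 pos [0.5607 0.0959 0.086 ] f [-0.45  0.81  0.57] gap 0.00028513043629445155
toolx yaw 10.39 z [-2.8e-03 -3.0e-04 -1.0e+00] j [-0.04  0.85 -0.37  1.84  0.54  0.56 -0.58]
tool shift mm [ 0.6 -6.6 17. ]
```

View pics/s1.png

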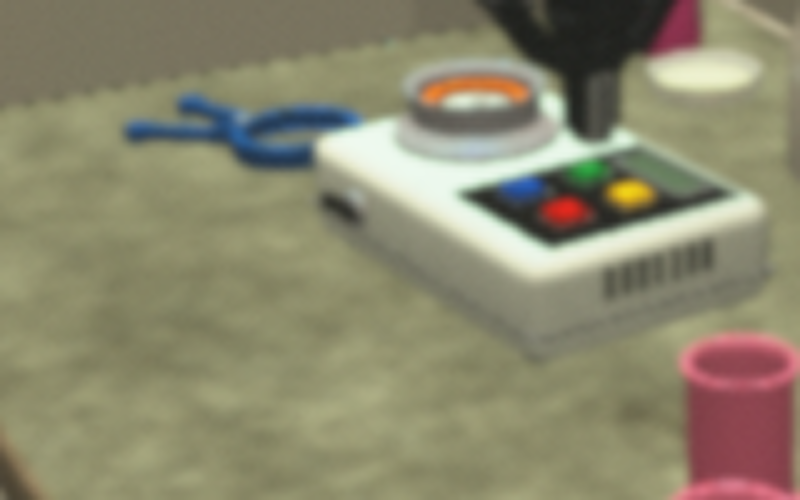

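View pics/t1.png

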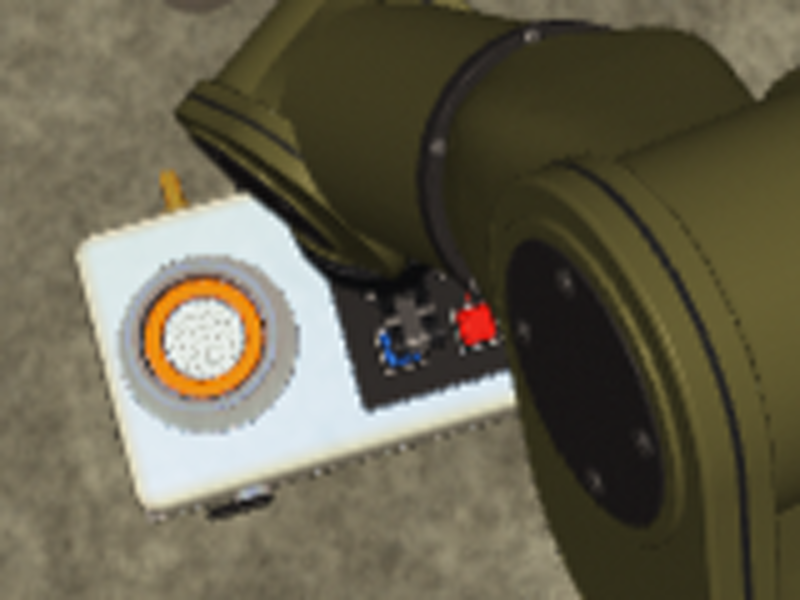

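{"method": "jog_arm", "body": {
  "commands": [
    [0,0,0,0.3,-3,4,-1],
    [0,0,0,0.3,-3.5,4,-1],
    [0,0,0,0,0,4,-1],
    [0,0,0,0,0,0,-1],
    [0,0,0,0,0,0,-1]
  ]
}}

```text
clock: 3.12
eef_pos: [0.5611, 0.1018, 0.0751]
ee_rot: [0.996, 0.09, -0.0, 0.0]
wrist_force: [-0.4, -0.2, 0.3]
finger_gap: 0.0001
```

```bash
python3 - <<'E'
from h import *
go([.56,.1025,.069])
print(proj("side",env.get_obs()['eef_pos']))
a=env.read_camera("side")[:,:,::-1]
cv2.imwrite("pics/s2.png",cv2.resize(a[190:260,260:340],(800,700),interpolation=cv2.INTER_CUBIC)[:600])
E
```

```text
3.1167 pos [0.5611 0.1018 0.0751] f [-0.43 -0.23  0.31] gap 5.479905308503862e-05
toolx yaw 10.33 z [-3.e-04 -3.e-04 -1.e+00] j [-0.05  0.86 -0.36  1.84  0.55  0.53 -0.6 ]
tool shift mm [-1.  -0.9  6.1]
[297.58120992 220.14759713]
```

View pics/s2.png

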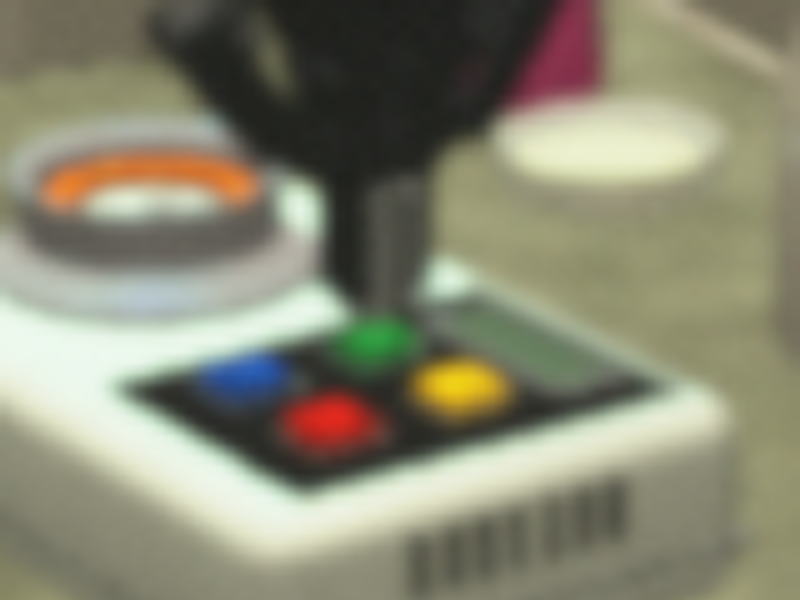

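{"method": "jog_arm", "body": {
  "commands": [
    [0,0,0,-0.5,-0.5,3,-1],
    [0,0,0,-0.5,0,2,-1],
    [0,0,0,0,0,1.5,-1],
    [0,0,0,0,0,1,-1],
    [0,0,0,0,0,0,-1]
  ]
}}

```text
clock: 3.58
eef_pos: [0.5601, 0.102, 0.0678]
ee_rot: [0.996, 0.09, -0.0, 0.0]
wrist_force: [-1.2, -1.4, 3.4]
finger_gap: 0.0003
```

{"method": "jog_arm", "body": {
  "commands": [
    [0,0,0,0,0,1,-1],
    [0,0,0,0,0,1,-1],
    [0,0,0,0,0,0,-1]
  ]
}}

```text
clock: 3.83
eef_pos: [0.5601, 0.102, 0.0661]
ee_rot: [0.996, 0.09, 0.0, 0.0]
wrist_force: [-1.9, -0.8, 4.5]
finger_gap: 0.0
```

{"method": "jog_arm", "body": {
  "commands": [
    [0,0,0,0,0,1,-1],
    [0,0,0,0,0,0,-1]
  ]
}}

```text
clock: 4.0
eef_pos: [0.5602, 0.102, 0.0661]
ee_rot: [0.996, 0.09, 0.0, 0.0]
wrist_force: [-3.5, -2.1, 13.6]
finger_gap: 0.0002
```

{"method": "jog_arm", "body": {
  "commands": [
    [0,0,0,0,0,1,-1],
    [0,0,0,0,0,0,-1]
  ]
}}

```text
clock: 4.17
eef_pos: [0.5602, 0.102, 0.0659]
ee_rot: [0.996, 0.09, 0.001, 0.001]
wrist_force: [-4.9, -1.6, 22.7]
finger_gap: -0.0002
```

{"method": "jog_arm", "body": {
  "commands": [
    [0,0,0,0,0,-8,-1],
    [0,0,0,0,0,-8,-1],
    [0,0,0,-0.5,10,0,-1],
    [0,0,0,-0.5,15,0,-1],
    [0,0,0,-0.5,10,0,-1],
    [0,0,0,0,5,0,-1],
    [0,0,0,0,0,3,-1],
    [0,0,0,0,0,0,-1],
    [0,0,0,0,0,0,-1]
  ]
}}

```text
clock: 4.92
eef_pos: [0.5656, 0.0634, 0.0764]
ee_rot: [0.996, 0.09, -0.0, -0.0]
wrist_force: [0.2, -0.2, 0.1]
finger_gap: 0.0002
```

```bash
python3 - <<'E'
from h import *
go([.566,.0625,.066])
a=env.read_camera("side")[:,:,::-1]
cv2.imwrite("pics/s3.png",cv2.resize(a[190:250,260:340],(800,600),interpolation=cv2.INTER_CUBIC))
E
```

```text
4.9167 pos [0.5656 0.0634 0.0764] f [ 0.24 -0.23  0.08] gap 0.00019506541073809796
toolx yaw 10.36 z [-6.e-04  9.e-04 -1.e+00] j [ 0.02  0.86 -0.37  1.85  0.56  0.54 -0.54]
tool shift mm [ 0.3  0.9 10.4]
```

View pics/s3.png

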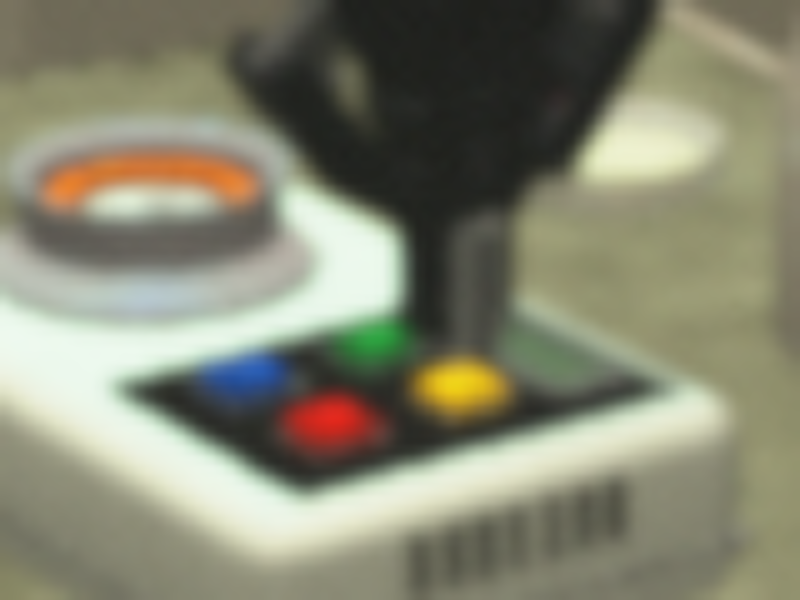

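{"method": "jog_arm", "body": {
  "commands": [
    [0,0,0,0.2,0.5,4,-1],
    [0,0,0,0,0,2.5,-1],
    [0,0,0,0,0,2,-1],
    [0,0,0,0,0,2,-1],
    [0,0,0,0,0,1,-1],
    [0,0,0,0,0,0,-1]
  ]
}}

```text
clock: 5.47
eef_pos: [0.5661, 0.0626, 0.0661]
ee_rot: [0.996, 0.09, 0.0, 0.0]
wrist_force: [-2.2, -0.2, 8.6]
finger_gap: 0.0001
```

{"method": "jog_arm", "body": {
  "commands": [
    [0,0,0,0,0,1,-1],
    [0,0,0,0,0,0,-1]
  ]
}}

```text
clock: 5.63
eef_pos: [0.5662, 0.0626, 0.066]
ee_rot: [0.996, 0.09, 0.0, 0.0]
wrist_force: [-4.5, -0.7, 16.6]
finger_gap: -0.0005
```

{"method": "jog_arm", "body": {
  "commands": [
    [0,0,0,0,0,-9,-1],
    [0,0,0,0,0,-9,-1],
    [0,0,0,-8,-9,0,-1],
    [0,0,0,-12,-13,0,-1],
    [0,0,0,-12,-13,0,-1],
    [0,0,0,-6.5,-6.5,0,-1],
    [0,0,0,0,0,4,-1],
    [0,0,0,0,0,0,-1],
    [0,0,0,0,0,0,-1]
  ]
}}

```text
clock: 6.38
eef_pos: [0.5217, 0.0949, 0.078]
ee_rot: [0.996, 0.089, 0.0, 0.001]
wrist_force: [0.4, -0.4, 0.4]
finger_gap: -0.0
```

```bash
python3 - <<'E'
from h import *
go([.5204,.0969,.066])
a=env.read_camera("side")[:,:,::-1]
cv2.imwrite("pics/s4.png",cv2.resize(a[190:250,260:340],(800,600),interpolation=cv2.INTER_CUBIC))
E
```

```text
6.3833 pos [0.5217 0.0949 0.078 ] f [ 0.44 -0.35  0.42] gap -2.5978814027015683e-05
toolx yaw 10.25 z [ 5.e-04 -1.e-03 -1.e+00] j [-0.08  0.82 -0.32  1.97  0.57  0.44 -0.65]
tool shift mm [-1.  -2.2 12. ]
```

View pics/s4.png

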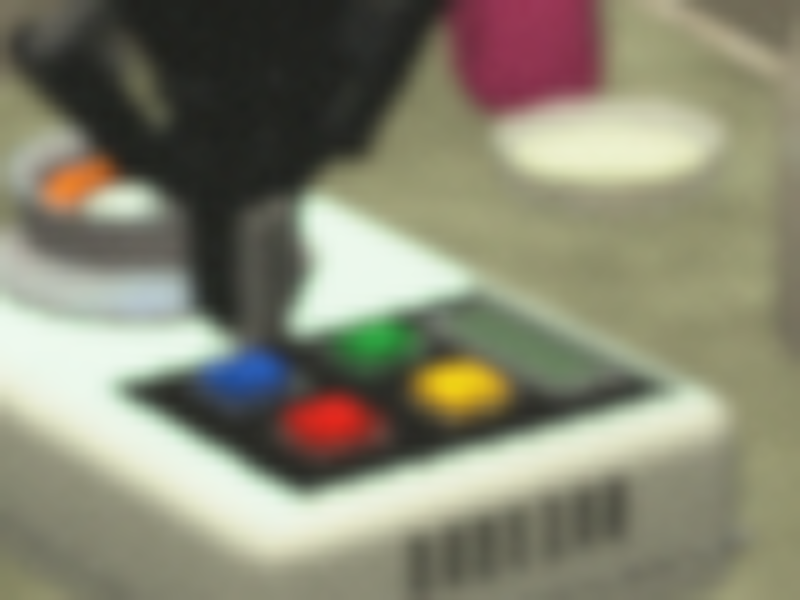

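The fingers are above the blue key, with the finger tip at (255,340) in the crop and the key at (245,375). I'll press it.

{"method": "jog_arm", "body": {
  "commands": [
    [0,0,0,-0.5,-1,4,-1],
    [0,0,0,-0.5,-1.2,3,-1],
    [0,0,0,0,0,2.5,-1],
    [0,0,0,0,0,2,-1],
    [0,0,0,0,0,2,-1],
    [0,0,0,0,0,0,-1]
  ]
}}

```text
clock: 6.93
eef_pos: [0.5197, 0.0978, 0.066]
ee_rot: [0.996, 0.09, 0.001, 0.0]
wrist_force: [-3.6, -1.6, 14.5]
finger_gap: -0.0
```

{"method": "jog_arm", "body": {
  "commands": [
    [0,0,0,0,0,-12,-1],
    [0,0,0,0,0,-30,-1],
    [0,0,0,0,0,-35,-1],
    [0,0,0.03,4,15,-25,-1],
    [0,0,0.06,6,33,-15,0],
    [0,0,0.07,9,40,0,1],
    [0,0,0.07,9,40,0,1],
    [0,0,0.07,9,40,0,1],
    [0,0,0.07,9,40,0,1],
    [0,0,0.07,9,40,0,1],
    [0,0,0.07,9,40,0,1],
    [0,0,0.07,8,35,0,1]
  ]
}}

```text
clock: 7.93
eef_pos: [0.5661, -0.229, 0.1814]
ee_rot: [0.98, -0.201, 0.0, 0.001]
wrist_force: [0.1, 0.2, -0.0]
finger_gap: 0.0854
```

{"method": "jog_arm", "body": {
  "commands": [
    [0,0,0.04,4,22,0,1],
    [0,0,0.01,2,8,0,1],
    [0,0,0,0,0,0,1],
    [0,0,0,0,0,0,1]
  ]
}}

```text
clock: 8.27
eef_pos: [0.5601, -0.2538, 0.1816]
ee_rot: [0.975, -0.222, -0.0, -0.001]
wrist_force: [0.7, 1.9, -0.7]
finger_gap: 0.0851
```

```bash
python3 - <<'E'
from h import *
go([.548,-.264,.15])
a=env.read_camera("side")[:,:,::-1];b=env.read_camera("top")[:,:,::-1]
cv2.imwrite("pics/s5.png",a);cv2.imwrite("pics/t5.png",b)
E
```

```text
8.2667 pos [ 0.5601 -0.2538  0.1816] f [ 0.72  1.94 -0.68] gap 0.08509861446877937
toolx yaw -25.68 z [ 1.0e-04  1.6e-03 -1.0e+00] j [ 0.54  0.75 -0.35  1.64  0.32  0.81 -0.39]
tool shift mm [-6.5 14.5 31.6]
```

View pics/s5.png

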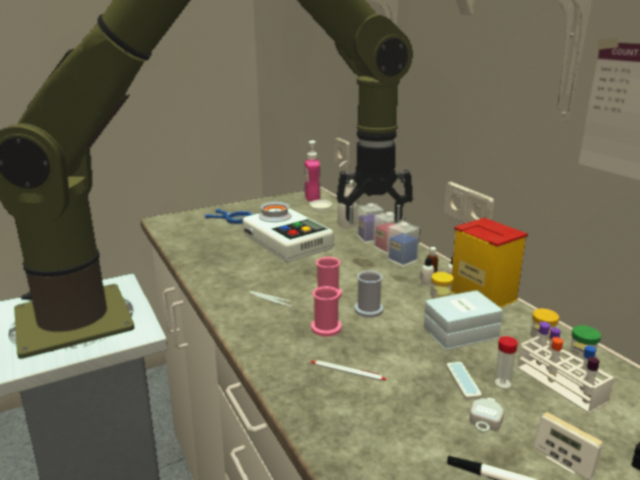

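View pics/t5.png

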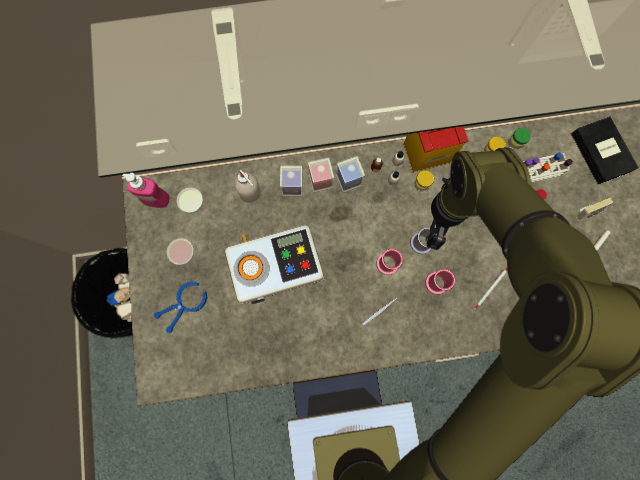

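```bash
python3 - <<'E'
from h import *
a=cv2.imread("pics/s5.png")
cv2.imwrite("pics/s5u.png",cv2.resize(a[190:260,240:340],None,fx=8,fy=8,interpolation=cv2.INTER_CUBIC))
cv2.imwrite("pics/s5f.png",cv2.resize(a[265:325,335:405],None,fx=10,fy=10,interpolation=cv2.INTER_CUBIC))
E
```

```text
(no output)
```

View pics/s5u.png

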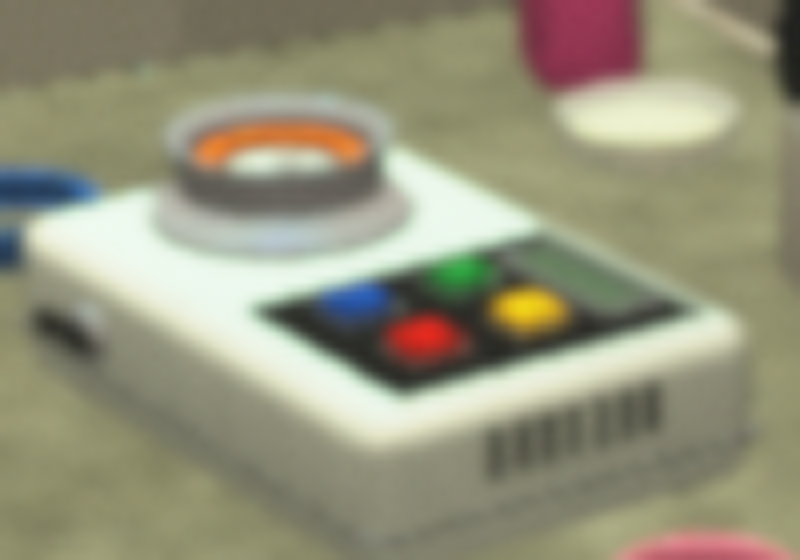

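View pics/s5f.png

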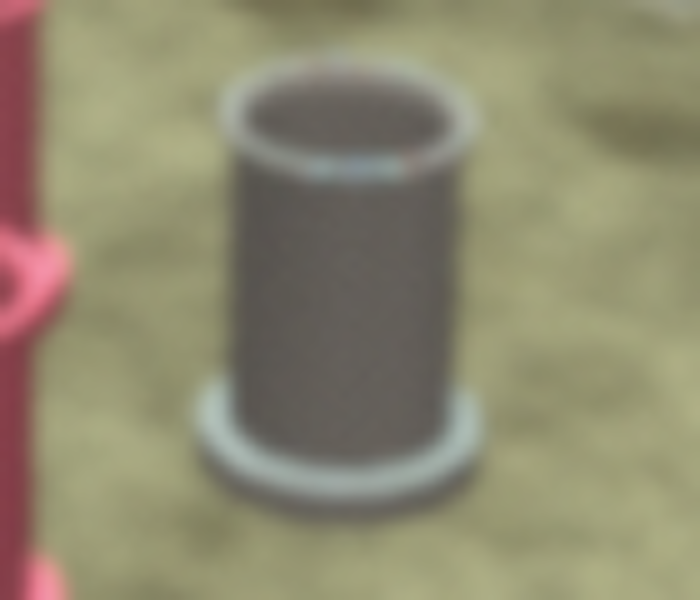

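```bash
python3 - <<'E'
from h import *
print("lip side",at("side",274.4,206.7,.091))
print("rim side",at("side",369.45,276.4,.08),"vs top .5484 -.2632")
print("rim proj of top est",proj("side",[.5484,-.2632,.08]),"lip proj of top est",proj("side",[.5373,.1939,.091]))
go([.548,-.264,.1])
E
```

```text
lip side [0.53277225 0.18510624 0.091     ]
rim side [ 0.54497634 -0.26691115  0.08      ] vs top .5484 -.2632
rim proj of top est [369.8730026  275.31229163] lip proj of top est [274.61806684 205.45708594]
8.3667 pos [ 0.5608 -0.2523  0.1819] f [ 0.49 -0.16  0.53] gap 0.08509771919300642
toolx yaw -25.53 z [ 5.0e-04  2.1e-03 -1.0e+00] j [ 0.54  0.75 -0.35  1.64  0.32  0.81 -0.39]
tool shift mm [-6.4 16.3 81.8]
```

{"method": "jog_arm", "body": {
  "commands": [
    [0,0,0,-2,5,5,1],
    [0,0,0,-2,6,15,1],
    [0,0,0,-2,5,20,1],
    [0,0,0,0,0,20,1],
    [0,0,0,0,0,10,1],
    [0,0,0,0,0,0,1],
    [0,0,0,0,0,0,1]
  ]
}}

```text
clock: 8.95
eef_pos: [0.5479, -0.2662, 0.1117]
ee_rot: [0.975, -0.222, -0.0, -0.0]
wrist_force: [-0.2, 0.2, -0.4]
finger_gap: 0.0856
```

```bash
python3 - <<'E'
from h import *
go([.548,-.264,.031])
a=env.read_camera("side")[:,:,::-1]
cv2.imwrite("pics/s6.png",cv2.resize(a[220:330,310:430],None,fx=5.4,fy=5.4,interpolation=cv2.INTER_CUBIC))
E
```

```text
8.95 pos [ 0.5479 -0.2662  0.1117] f [-0.21  0.21 -0.43] gap 0.08560416596632657
toolx yaw -25.69 z [-3.e-04  7.e-04 -1.e+00] j [ 0.55  0.84 -0.31  1.71  0.37  0.65 -0.41]
tool shift mm [-0.8 -2.  80.7]
```

View pics/s6.png

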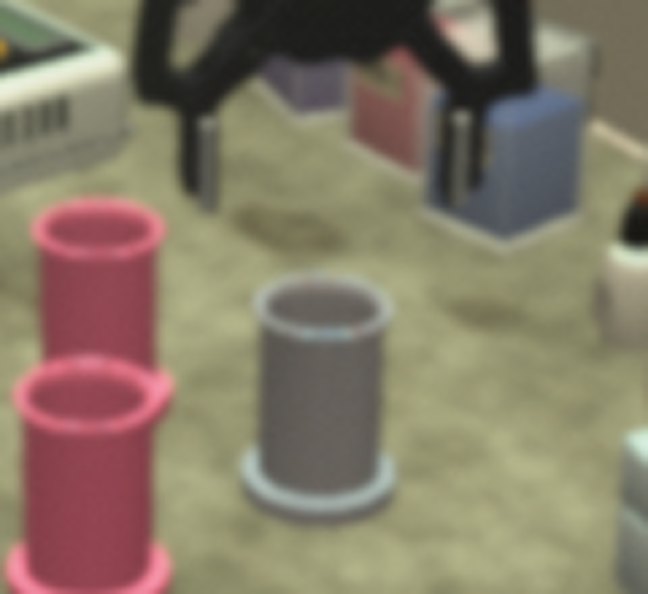

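Jaws straddle the steel funnel, with fingers at (205,205) and (450,200) around the rim at (322,305) in the crop. I'll descend.

{"method": "jog_arm", "body": {
  "commands": [
    [0,0,0,-0.5,-1,8,1],
    [0,0,0,-0.3,-1,14,1],
    [0,0,0,0,0,16,1],
    [0,0,0,0,0,16,1],
    [0,0,0,0,0,14,1],
    [0,0,0,0,0,9,1],
    [0,0,0,0,0,3,1],
    [0,0,0,0,0,0,1],
    [0,0,0,0,0,0,1]
  ]
}}

```text
clock: 9.75
eef_pos: [0.5483, -0.2652, 0.0325]
ee_rot: [0.975, -0.223, 0.001, 0.0]
wrist_force: [1.0, 0.4, -1.2]
finger_gap: 0.0852
```

{"method": "jog_arm", "body": {
  "commands": [
    [0,0,0,0,0,0,0.4],
    [0,0,0,0,0,0,0.2],
    [0,0,0,0,0,0,0],
    [0,0,0,0,0,0,-0.2],
    [0,0,0,0,0,0,-0.5],
    [0,0,0,0,0,0,-1],
    [0,0,0,0,0,0,-1],
    [0,0,0,0,0,0,-1],
    [0,0,0,0,0,0,-1]
  ],
  "newtons": 50
}}

```text
clock: 10.5
eef_pos: [0.5481, -0.2653, 0.0325]
ee_rot: [0.975, -0.223, 0.001, 0.0]
wrist_force: [-0.2, -0.6, 5.2]
finger_gap: 0.0463
```

```bash
python3 - <<'E'
from h import *
go([.548,-.264,.031])
a=env.read_camera("side")[:,:,::-1]
cv2.imwrite("pics/s7.png",cv2.resize(a[220:330,310:430],None,fx=5.4,fy=5.4,interpolation=cv2.INTER_CUBIC))
E
```

```text
10.5 pos [ 0.5481 -0.2653  0.0325] f [-0.25 -0.65  5.23] gap 0.046286868651464926
toolx yaw -25.79 z [ 1.e-03 -6.e-04 -1.e+00] j [ 0.51  0.95 -0.25  1.74  0.42  0.5  -0.46]
tool shift mm [-0.7 -1.1  1.5]
```

View pics/s7.png

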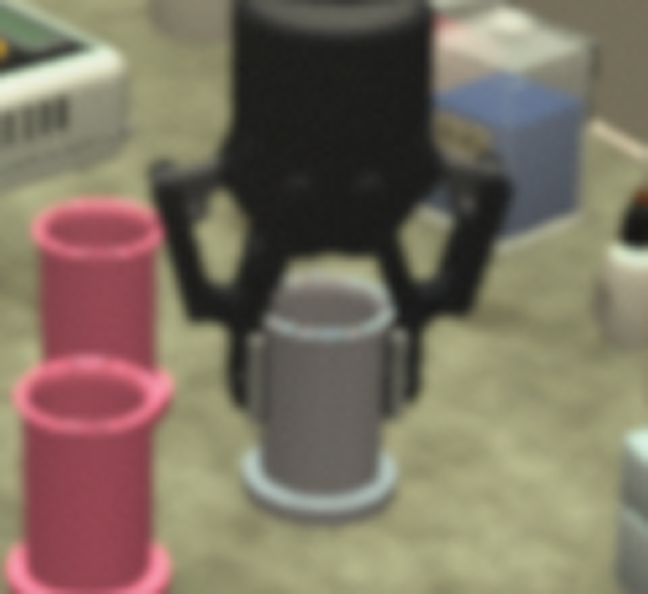

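{"method": "jog_arm", "body": {
  "commands": [
    [0,0,0,0,0,-5,-1],
    [0,0,0,0,0,-15,-1],
    [0,0,0,0,0,-25,-1],
    [0,0,0,0,0,-30,-1],
    [0,0,0,0,0,-30,-1],
    [0,0,0,0,0,-18,-1],
    [0,0,0,0,0,-7,-1],
    [0,0,0,0,0,0,-1],
    [0,0,0,0,0,0,-1]
  ],
  "newtons": 60
}}

```text
clock: 11.3
eef_pos: [0.5468, -0.265, 0.1608]
ee_rot: [0.975, -0.223, -0.001, -0.0]
wrist_force: [-0.6, 1.1, -2.8]
finger_gap: 0.0461
```

```bash
python3 - <<'E'
from h import *
go([.548,-.264,.031])
a=env.read_camera("side")[:,:,::-1]
cv2.imwrite("pics/s8.png",cv2.resize(a[150:290,310:450],None,fx=4.2,fy=4.2,interpolation=cv2.INTER_CUBIC))
E
```

```text
11.3 pos [ 0.5468 -0.265   0.1608] f [-0.56  1.12 -2.81] gap 0.04606289105202198
toolx yaw -25.78 z [-1.7e-03  4.0e-04 -1.0e+00] j [ 0.56  0.77 -0.34  1.68  0.34  0.75 -0.39]
tool shift mm [  0.9  -1.4 129.8]
```

View pics/s8.png

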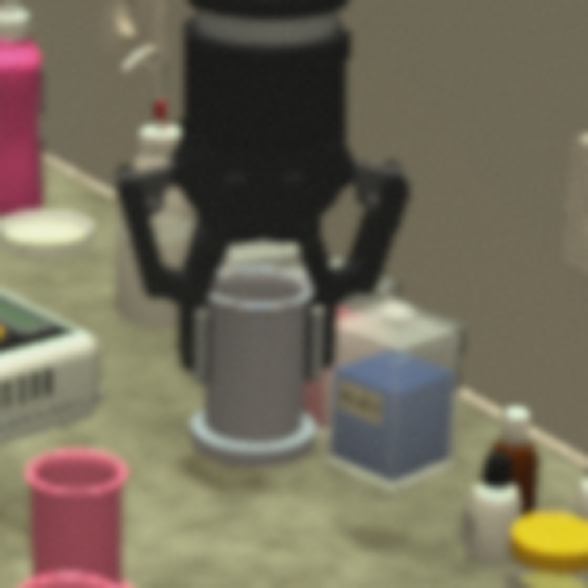

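{"method": "jog_arm", "body": {
  "commands": [
    [0,0,-0.025,-1,-15,0,-1],
    [0,0,-0.046,-2,-27,0,-1],
    [0,0,-0.061,-3,-36,0,-1],
    [0,0,-0.061,-3,-36,0,-1],
    [0,0,-0.061,-3,-36,0,-1],
    [0,0,-0.061,-3,-36,0,-1],
    [0,0,-0.061,-3,-36,0,-1],
    [0,0,-0.061,-3,-36,0,-1],
    [0,0,-0.061,-3,-36,0,-1],
    [0,0,-0.061,-3,-36,0,-1],
    [0,0,-0.061,-3,-36,0,-1],
    [0,0,-0.061,-3,-36,0,-1]
  ]
}}

```text
clock: 12.35
eef_pos: [0.569, 0.133, 0.1604]
ee_rot: [0.993, 0.118, -0.001, -0.0]
wrist_force: [0.1, 1.0, -2.6]
finger_gap: 0.0465
```

{"method": "jog_arm", "body": {
  "commands": [
    [0,0,-0.059,-2,-32,0,-1],
    [0,0,-0.035,-1,-20,0,-1],
    [0,0,-0.015,0,-8,0,-1],
    [0,0,0,0,0,0,-1],
    [0,0,0,0,0,0,-1]
  ]
}}

```text
clock: 12.77
eef_pos: [0.5514, 0.1862, 0.1608]
ee_rot: [0.986, 0.169, -0.001, 0.001]
wrist_force: [0.3, -0.6, -2.5]
finger_gap: 0.0459
```

```bash
python3 - <<'E'
from h import *
go([.5373,.1939,.145])
E
```

```text
12.7667 pos [0.5514 0.1862 0.1608] f [ 0.34 -0.64 -2.5 ] gap 0.0458500553319425
toolx yaw 19.47 z [-0.0014 -0.0019 -1.    ] j [-0.13  0.76 -0.48  1.76  0.48  0.75 -0.52]
tool shift mm [-10.7 -12.   15.9]
```

{"method": "jog_arm", "body": {
  "commands": [
    [0,0,0,-3,-3,2,-1],
    [0,0,0,-5,-6,7,-1],
    [0,0,0,-2.5,-3,7,-1],
    [0,0,0,0,0,4,-1],
    [0,0,0,0,0,0,-1],
    [0,0,0,0,0,0,-1]
  ]
}}

```text
clock: 13.27
eef_pos: [0.5378, 0.1944, 0.1413]
ee_rot: [0.986, 0.169, -0.0, 0.0]
wrist_force: [-0.5, 0.5, -2.4]
finger_gap: 0.0461
```

```bash
python3 - <<'E'
from h import *
go([.5373,.1939,.1155])
a=env.read_camera("side")[:,:,::-1];b=env.read_camera("top")[:,:,::-1]
cv2.imwrite("pics/s9f.png",a);cv2.imwrite("pics/t9f.png",b)
cv2.imwrite("pics/s9.png",cv2.resize(a[170:240,230:320],None,fx=8,fy=8,interpolation=cv2.INTER_CUBIC))
cv2.imwrite("pics/t9.png",cv2.resize(b[215:315,200:310],None,fx=6,fy=6,interpolation=cv2.INTER_CUBIC))
E
```

```text
13.2667 pos [0.5378 0.1944 0.1413] f [-0.55  0.52 -2.43] gap 0.046129093239040145
toolx yaw 19.46 z [-6.e-04 -7.e-04 -1.e+00] j [-0.16  0.77 -0.46  1.8   0.51  0.69 -0.57]
tool shift mm [-0.6  0.3 25.8]
```

View pics/s9.png

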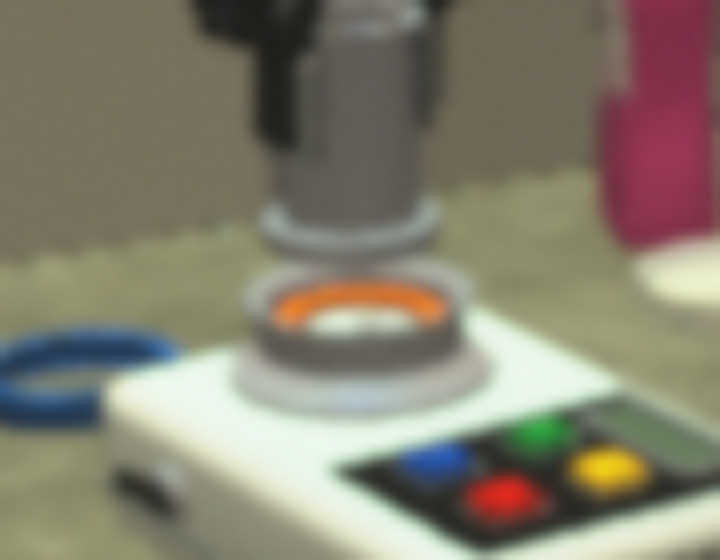

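View pics/t9.png

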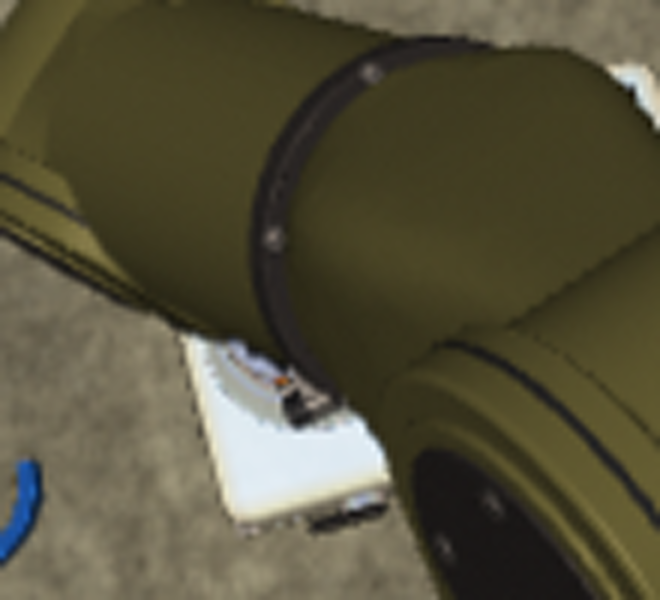

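```bash
python3 - <<'E'
from h import *
t=np.linspace(0,2*np.pi,180)
def ext(c,r,z):
    P=np.array([proj("side",[c[0]+r*np.cos(a),c[1]+r*np.sin(a),z]) for a in t])
    P=(P-[230,170]+.5)*8-.5
    return P[:,0].min().round(1),P[:,0].max().round(1),P[:,1].min().round(1),P[:,1].max().round(1)
s=[.5373,.1939]; 
print("lip",ext(s,.039,.091),"inner",ext(s,.0345,.091))
print("gasket outer",ext(s,.030,.083),"in",ext(s,.0215,.083))
zb=.1413-.0325
for nm,c in [("tcp",[.5378,.1944]),("+x3",[.5408,.1944]),("+y3",[.5378,.1974])]:
    print(nm,"fl bot",ext(c,.03,zb),"fl top",ext(c,.03,zb+.01))
a=cv2.imread("pics/s9f.png")
g=cv2.cvtColor(a,cv2.COLOR_BGR2GRAY)
for v in (196,197,198,199,204,205,206,207): print(v,g[v,255:295])
cv2.imwrite("pics/s9b.png",cv2.resize(a[185:225,255:295],None,fx=15,fy=15,interpolation=cv2.INTER_NEAREST))
E
```

```text
lip (np.float64(244.7), np.float64(475.8), np.float64(249.1), np.float64(327.1)) inner (np.float64(258.1), np.float64(462.5), np.float64(253.4), np.float64(322.4))
gasket outer (np.float64(272.5), np.float64(449.9), np.float64(279.6), np.float64(340.3)) in (np.float64(297.7), np.float64(424.8), np.float64(287.9), np.float64(331.4))
tcp fl bot (np.float64(269.9), np.float64(448.4), np.float64(208.1), np.float64(266.5)) fl top (np.float64(268.6), np.float64(447.5), np.float64(180.4), np.float64(237.9))
+x3 fl bot (np.float64(278.1), np.float64(456.4), np.float64(206.7), np.float64(265.0)) fl top (np.float64(276.8), np.float64(455.6), np.float64(179.1), np.float64(236.5))
+y3 fl bot (np.float64(266.4), np.float64(444.6), np.float64(205.7), np.float64(263.9)) fl top (np.float64(265.1), np.float64(443.7), np.float64(178.0), np.float64(235.3))
196 [113 111 113 113 114 114 113 124 138 141 124 102  94  93  94  95  94  95
  96  97  96  96  95  94  94  96 109 134 152 150 140 136 137 135 136 136
 136 137 139 141]
197 [110 112 116 120 120 119 118 131 151 157 141 116 104  99  99  98  97  98
  99 
[... 393 characters left out ...]
38 136 136
 135 135 136 137]
204 [140 140 140 140 140 144 153 162 168 170 166 162 156 148 139 134 127 121
 118 115 116 120 125 132 137 142 147 155 160 165 169 170 166 157 147 140
 136 134 134 132]
205 [141 140 139 140 141 148 160 170 171 163 154 145 138 133 131 133 131 129
 127 125 126 126 129 131 133 132 134 134 139 147 157 168 172 166 153 141
 135 132 132 130]
206 [139 140 139 140 143 154 166 168 157 143 132 131 130 131 134 139 140 137
 135 135 134 135 135 137 137 136 136 134 130 128 138 154 169 167 154 144
 139 135 135 135]
207 [137 136 138 140 143 151 164 162 144 128 129 138 141 138 136 136 137 136
 137 140 140 139 136 134 137 135 138 140 141 135 134 145 161 165 162 152
 145 143 142 141]
```

View pics/s9b.png

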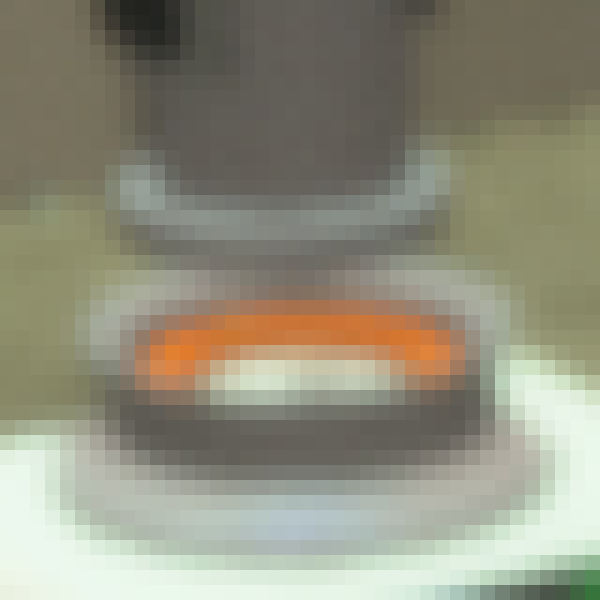

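{"method": "jog_arm", "body": {
  "commands": [
    [0,0,0,0,1,3,-1],
    [0,0,0,0,2,5,-1],
    [0,0,0,0,0,4,-1],
    [0,0,0,0,0,1,-1],
    [0,0,0,0,0,0,-1],
    [0,0,0,0,0,0,-1]
  ]
}}

```text
clock: 13.87
eef_pos: [0.5388, 0.1921, 0.1286]
ee_rot: [0.986, 0.169, -0.0, -0.0]
wrist_force: [-0.3, 0.5, -2.3]
finger_gap: 0.0463
```

```bash
python3 - <<'E'
from h import *
go([.5373,.1939,.1155])
# average several frames for noise
A=np.mean([env.read_camera("side")[:,:,::-1].astype(float) for _ in range(3)],0).astype(np.uint8)
cv2.imwrite("pics/s10f.png",A)
x=cv2.resize(A[175:222,250:300],None,fx=12,fy=12,interpolation=cv2.INTER_CUBIC)
cv2.imwrite("pics/s10.png",x)
# overlay hypothesised circles, side v offset 1.1, u -0.2
o=env.get_obs()['eef_pos']; t=np.linspace(0,2*np.pi,120)
def dr(c,r,z,col):
    P=np.array([proj("side",[c[0]+r*np.cos(a),c[1]+r*np.sin(a),z])+[-.2,1.1] for a in t])
    P=((P-[250,175]+.5)*12-.5); cv2.polylines(x,[P.round().astype(int)],True,col,1)
s=[.5373,.1939]
dr(s,.039,.091,(0,0,255));dr(s,.039,.066,(0,0,255)) if 0 else None
dr(s,.0215,.083,(255,0,255))
zb=o[2]-.0325
dr(o,.03,zb+.01,(0,255,0));dr(o,.03,zb,(0,255,0)); dr(o,.0255,zb+.08,(255,255,0))
cv2.imwrite("pics/s10o.png",x)
E
```

```text
13.8667 pos [0.5388 0.1921 0.1286] f [-0.29  0.47 -2.33] gap 0.04631475367200512
toolx yaw 19.48 z [-2.e-04 -0.e+00 -1.e+00] j [-0.17  0.79 -0.44  1.81  0.52  0.66 -0.58]
tool shift mm [-0.8 -2.2 13.1]
```

View pics/s10.png

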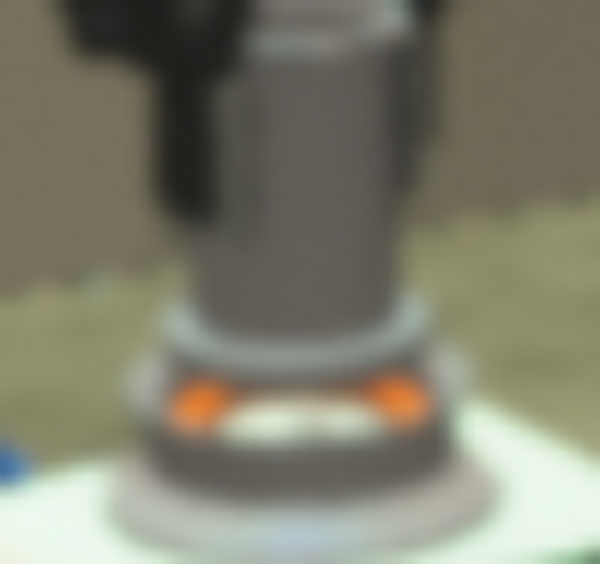

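View pics/s10o.png

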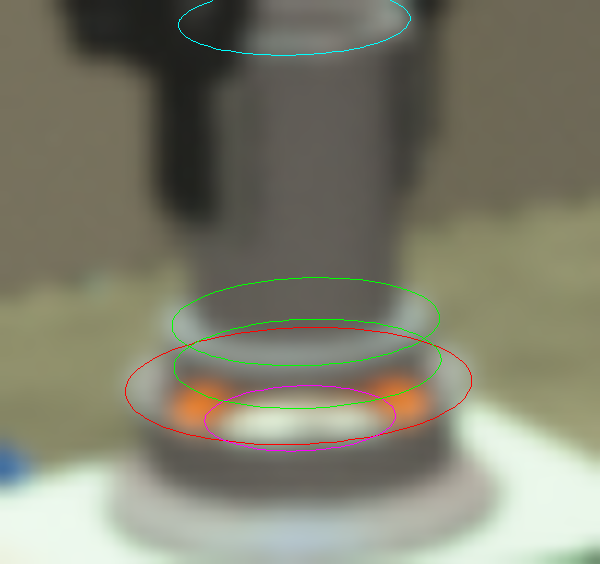

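```bash
python3 - <<'E'
from h import *
t=np.linspace(0,2*np.pi,120)
def ov(img,c,zb,x0,y0,w,h,k,off=(-.2,1.1)):
    x=cv2.resize(img[y0:y0+h,x0:x0+w],None,fx=k,fy=k,interpolation=cv2.INTER_CUBIC)
    for r,z in((.03,.0),(.03,.01),(.0255,.08)):
        P=np.array([proj("side",[c[0]+r*np.cos(a),c[1]+r*np.sin(a),zb+z])+off for a in t])
        P=((P-[x0,y0]+.5)*k-.5); cv2.polylines(x,[P.round().astype(int)],True,(0,255,0),1)
    return x
a=ov(cv2.imread("pics/s5.png"),[.5484,-.2632],0,335,265,70,60,6)
b=ov(cv2.imread("pics/s9f.png"),[.5378,.1944],.1413-.0325,240,160,65,60,6)
cv2.imwrite("pics/ov.png",np.hstack([a,b])[:, :800])
E
```

```text
(no output)
```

View pics/ov.png

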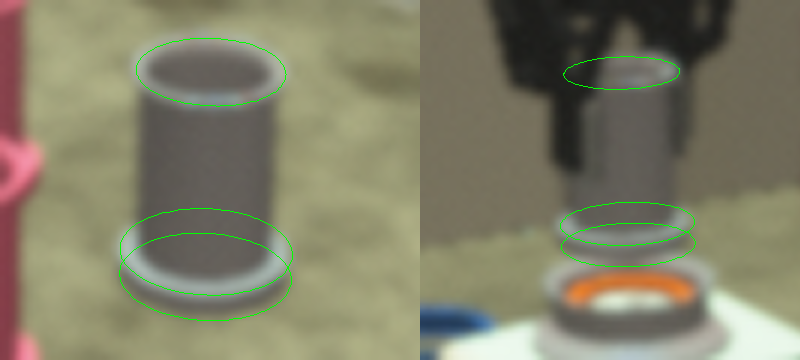

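```bash
python3 - <<'E'
from h import *
t=np.linspace(0,2*np.pi,120)
k=4.2
x=cv2.imread("pics/s8.png"); big=cv2.resize(x[220:480,160:340],None,fx=3,fy=3,interpolation=cv2.INTER_CUBIC)
c=[.5468,-.265]; zb=.1608-.0325
tc=np.array([-.435,-.9])
def dr(im,off,tilt,d,col):
    for r,z in((.03,.0),(.03,.01),(.0255,.08)):
        P=[]
        for a in t:
            q=np.array([r*np.cos(a),r*np.sin(a)])
            q=q+tc*(d+tilt*(z-.05))
            P.append(proj("side",[c[0]+q[0],c[1]+q[1],zb+z])+off)
        P=((np.array(P)-[310,150]+.5)*k-.5)
        P=(P-[160,220]+.5)*3-.5
        cv2.polylines(im,[P.round().astype(int)],True,col,1)
b1=big.copy();dr(b1,(-.4,1.1),0,0,(0,255,0)); 
cv2.imwrite("pics/ov8.png",cv2.resize(b1,(415,600)) if 0 else np.hstack([b1,big])[:, :1080][::1][:, :]) 
cv2.imwrite("pics/ov8.png",cv2.resize(np.hstack([b1,big]),(800,578)))
E
```

```text
(no output)
```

View pics/ov8.png

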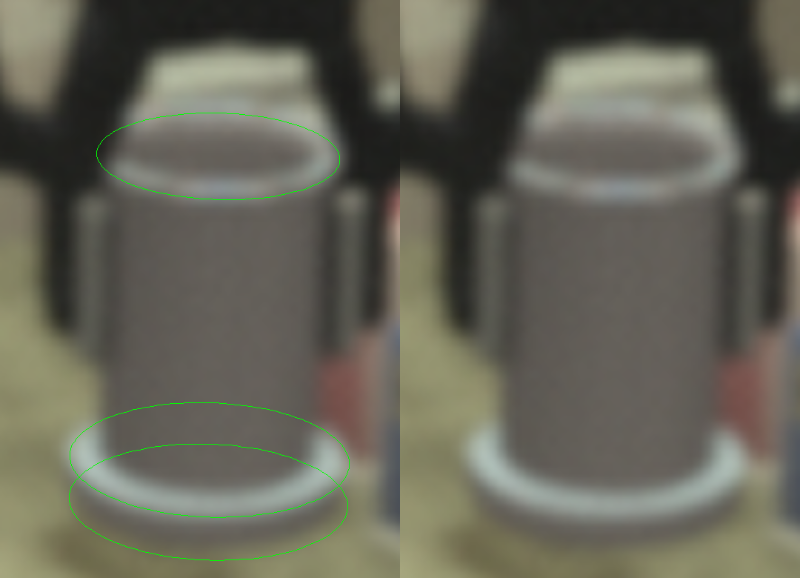

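{"method": "jog_arm", "body": {
  "commands": [
    [0,0,0,0,0,-3,-1],
    [-0.014,0,0,0,0,-5,-1],
    [-0.014,0,0,0,0,-5,-1],
    [-0.014,0,0,0,0,-3,-1],
    [0,0,0,0,0,0,-1],
    [0,0,0,0,0,0,-1],
    [0,0,0,0,0,0,-1]
  ]
}}

```text
clock: 14.6
eef_pos: [0.5387, 0.1922, 0.1448]
ee_rot: [0.985, 0.169, 0.004, 0.021]
wrist_force: [1.6, -0.0, -2.2]
finger_gap: 0.0457
```

```bash
cat > fit.py <<'E'
from h import *
t=np.linspace(0,2*np.pi,120)
def overlay(img,c,zb,x0,y0,w,h,k,off=(-.4,1.0),lip=True,L=None):
    x=cv2.resize(img[y0:y0+h,x0:x0+w],None,fx=k,fy=k,interpolation=cv2.INTER_CUBIC)
    def dr(c,r,z,col):
        P=np.array([proj("side",[c[0]+r*np.cos(a),c[1]+r*np.sin(a),z])+off for a in t])
        P=((P-[x0,y0]+.5)*k-.5); cv2.polylines(x,[P.round().astype(int)],True,col,1)
    for r,z in((.03,.0),(.03,.01),(.0255,.08)): dr(c,r,zb+z,(0,255,0))
    if lip: dr([.5373,.1939],.039,.091,(0,0,255))
    return x
def shot(n,dz=.0325):
    A=np.mean([env.read_camera("side")[:,:,::-1].astype(float) for _ in range(3)],0).astype(np.uint8)
    cv2.imwrite(f"pics/{n}f.png",A)
    o=env.get_obs()['eef_pos']
    raw=overlay(A,o,9,245,155,60,68,6.6,lip=False); ov=overlay(A,o,o[2]-dz,245,155,60,68,6.6)
    cv2.imwrite(f"pics/{n}.png",np.hstack([raw,ov]))
E
python3 - <<'E'
from fit import *
go([.5373,.1939,.1155]); print(env.get_obs()['moment'])
shot("s11")
E
```

```text
14.6 pos [0.5387 0.1922 0.1448] f [ 1.62 -0.02 -2.2 ] gap 0.045734563053718244
toolx yaw 19.5 z [ 0.014  -0.04   -0.9991] j [-0.2   0.76 -0.43  1.8   0.53  0.7  -0.6 ]
tool shift mm [-0.7 -3.3 29.2]
[0.02750431 0.02717982 0.02089272]
```

View pics/s11.png

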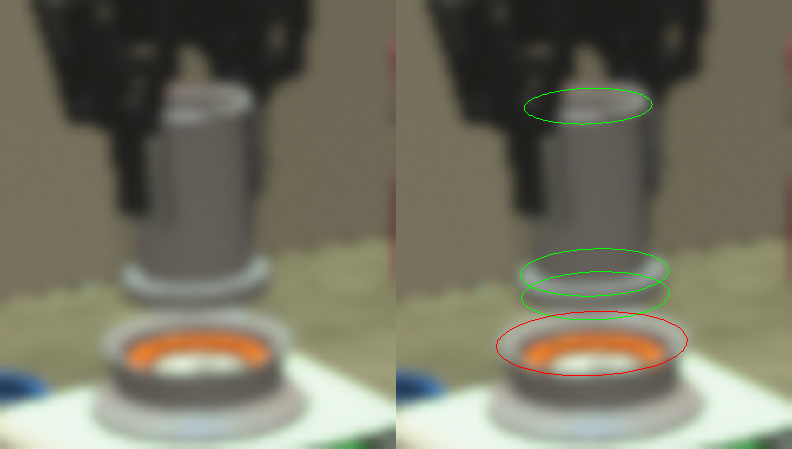

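{"method": "jog_arm", "body": {
  "commands": [
    [0,0,0,-0.1,-0.9,4,-1],
    [0,0,0,0,-1.0,7,-1],
    [0,0,0,0,-0.3,6,-1],
    [0,0,0,0,-0.1,3,-1],
    [0,0,0,0,0,0,-1],
    [0,0,0,0,0,0,-1]
  ]
}}

```text
clock: 15.25
eef_pos: [0.538, 0.1935, 0.1242]
ee_rot: [0.985, 0.169, 0.003, 0.021]
wrist_force: [-0.5, 0.5, -2.4]
finger_gap: 0.0463
```

```bash
python3 - <<'E'
from fit import *
go([.5373,.1939,.1155]); print(env.get_obs()['moment'])
shot("s12")
E
```

```text
15.25 pos [0.538  0.1935 0.1242] f [-0.48  0.49 -2.38] gap 0.046314111081029175
toolx yaw 19.49 z [ 0.0133 -0.04   -0.9991] j [-0.22  0.79 -0.41  1.81  0.55  0.66 -0.62]
tool shift mm [-0.5 -1.   8.7]
[ 0.16094442  0.02247005 -0.00703232]
```

View pics/s12.png

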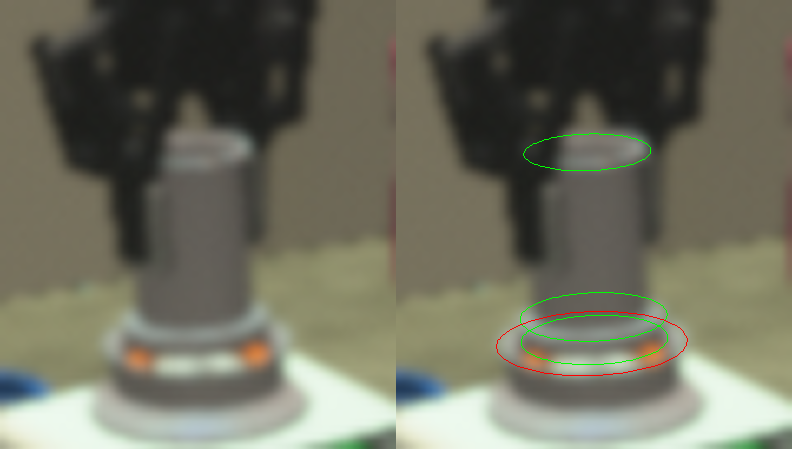

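{"method": "jog_arm", "body": {
  "commands": [
    [0,0,0,0,-0.1,2,-1],
    [0,0,0,0,-0.1,2,-1],
    [0,0,0,0,0,1,-1],
    [0,0,0,0,0,0,-1],
    [0,0,0,0,0,0,-1]
  ]
}}

```text
clock: 15.82
eef_pos: [0.5382, 0.1935, 0.1196]
ee_rot: [0.985, 0.169, 0.003, 0.021]
wrist_force: [1.1, -0.7, -2.4]
finger_gap: 0.0462
```

```bash
python3 - <<'E'
from fit import *
go([.5373,.1939,.1155]); print(env.get_obs()['moment'])
E
```

```text
15.8167 pos [0.5382 0.1935 0.1196] f [ 1.08 -0.65 -2.43] gap 0.0461891160251326
toolx yaw 19.48 z [ 0.0139 -0.0398 -0.9991] j [-0.22  0.8  -0.4   1.82  0.56  0.65 -0.63]
tool shift mm [-0.7 -0.8  4.1]
[0.08073608 0.05104663 0.01578087]
```

{"method": "jog_arm", "body": {
  "commands": [
    [0,0,0,0,-0.1,1.5,-1],
    [0,0,0,0,0,1.5,-1],
    [0,0,0,0,0,0,-1],
    [0,0,0,0,0,0,-1]
  ]
}}

```text
clock: 16.15
eef_pos: [0.5383, 0.1936, 0.1167]
ee_rot: [0.985, 0.169, 0.004, 0.021]
wrist_force: [0.8, 0.2, -2.8]
finger_gap: 0.0462
```

{"method": "jog_arm", "body": {
  "commands": [
    [0,0,0,0,0,1,-1],
    [0,0,0,0,0,0,-1],
    [0,0,0,0,0,0,-1]
  ]
}}

```text
clock: 16.4
eef_pos: [0.5383, 0.1936, 0.1159]
ee_rot: [0.985, 0.169, 0.004, 0.021]
wrist_force: [-0.8, 0.6, 0.5]
finger_gap: 0.0459
```

```bash
python3 - <<'E'
from fit import *
go([.5373,.1939,.1155]); print(env.get_obs()['moment'])
shot("s13")
E
```

```text
16.4 pos [0.5383 0.1936 0.1159] f [-0.78  0.59  0.53] gap 0.04590841522542591
toolx yaw 19.48 z [ 0.0144 -0.0395 -0.9991] j [-0.22  0.8  -0.4   1.82  0.56  0.64 -0.63]
tool shift mm [-0.8 -0.7  0.4]
[0.04207608 0.16370291 0.01634001]
```

View pics/s13.png

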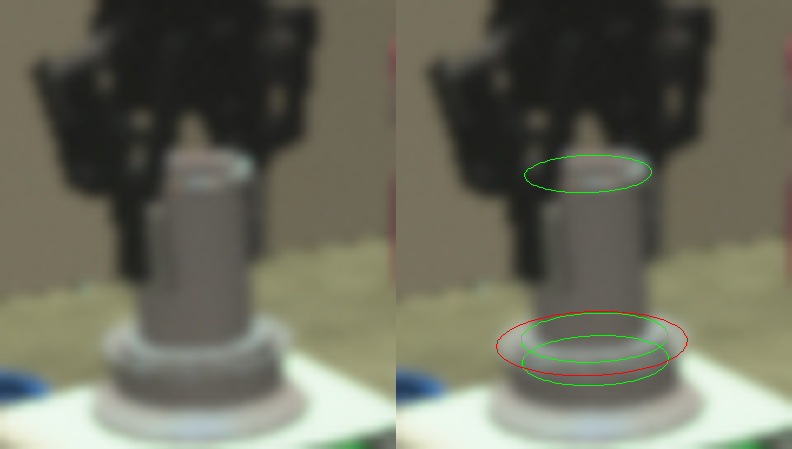

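{"method": "jog_arm", "body": {
  "commands": [
    [0,0,0,0,0,0.7,-1],
    [0,0,0,0,0,0.5,-1],
    [0,0,0,0,0,0,-1],
    [0,0,0,0,0,0,-1],
    [0,0,0,0,0,0,-1]
  ]
}}

```text
clock: 16.97
eef_pos: [0.5383, 0.1935, 0.1147]
ee_rot: [0.985, 0.169, 0.004, 0.021]
wrist_force: [-1.1, 0.0, 5.1]
finger_gap: 0.0462
```

{"method": "jog_arm", "body": {
  "commands": [
    [0,0,0,0,0,0,-1],
    [0,0,0,0,0,0,-1]
  ]
}}

```text
clock: 17.13
eef_pos: [0.5384, 0.1935, 0.1147]
ee_rot: [0.985, 0.169, 0.004, 0.021]
wrist_force: [-1.7, 0.5, 4.3]
finger_gap: 0.046
```

{"method": "jog_arm", "body": {
  "commands": [
    [0,0,0,0,0,0.4,-1],
    [0,0,0,0,0,0.4,-1],
    [0,0,0,0,0,0,-1],
    [0,0,0,0,0,0,-1]
  ]
}}

```text
clock: 17.47
eef_pos: [0.5384, 0.1935, 0.114]
ee_rot: [0.985, 0.169, 0.004, 0.021]
wrist_force: [-1.7, -0.7, 6.9]
finger_gap: 0.0464
```

{"method": "jog_arm", "body": {
  "commands": [
    [0,0,0,0,0,0,-1],
    [0,0,0,0,0,0,-1]
  ]
}}

```text
clock: 17.63
eef_pos: [0.5384, 0.1935, 0.1141]
ee_rot: [0.985, 0.169, 0.004, 0.021]
wrist_force: [-0.6, -1.0, 6.8]
finger_gap: 0.0464
```

{"method": "jog_arm", "body": {
  "commands": [
    [0,0,0,0,0,0,-1],
    [0,0,0,0,0,0,-1]
  ]
}}

```text
clock: 17.8
eef_pos: [0.5384, 0.1935, 0.1141]
ee_rot: [0.985, 0.169, 0.004, 0.021]
wrist_force: [-1.9, -0.1, 7.0]
finger_gap: 0.0462
```

```bash
python3 - <<'E'
from fit import *
go([.5373,.1939,.1155]); print(env.get_obs()['moment'])
shot("s14",.0336)
b=env.read_camera("top")[:,:,::-1]; cv2.imwrite("pics/t14.png",b)
E
```

```text
17.8 pos [0.5384 0.1935 0.1141] f [-1.86 -0.07  7.  ] gap 0.04617588647582857
toolx yaw 19.48 z [ 0.0145 -0.0395 -0.9991] j [-0.22  0.81 -0.39  1.82  0.56  0.64 -0.63]
tool shift mm [-0.9 -0.7 -1.5]
[ 0.0590566   0.4270217  -0.01788405]
```

View pics/s14.png

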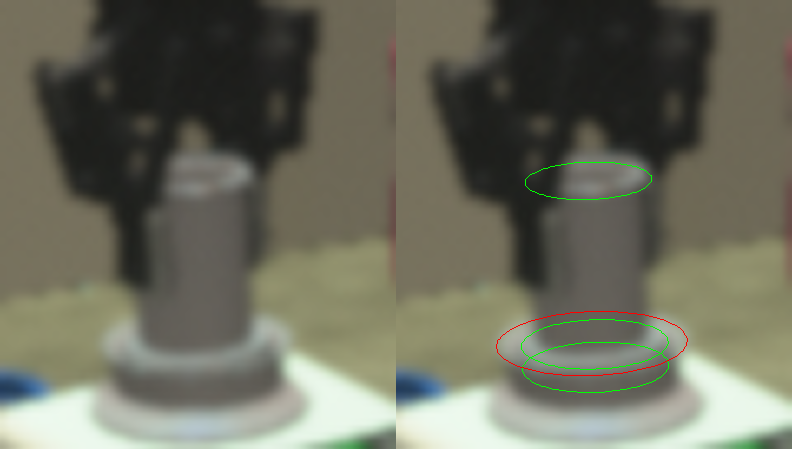

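View pics/t14.png

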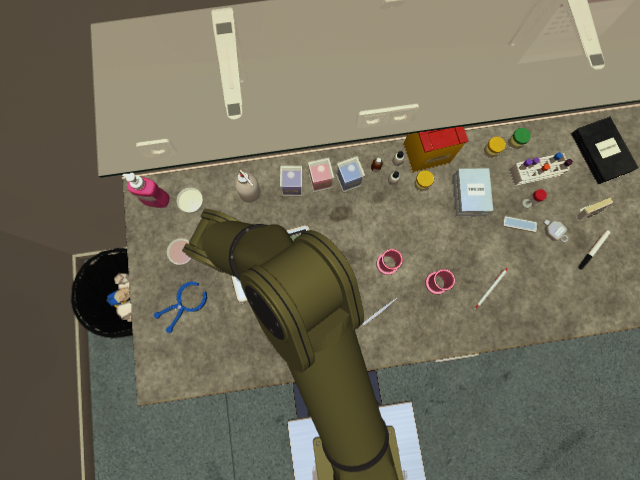

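```bash
python3 - <<'E'
from fit import *
A=cv2.imread("pics/s14f.png"); x0,y0,w,h,k=262,174,36,40,15
x=cv2.resize(A[y0:y0+h,x0:x0+w],None,fx=k,fy=k,interpolation=cv2.INTER_CUBIC); raw=x.copy()
c=np.array([.5384,.1935]); zb=.1141-.0333; off=np.array([-.3,.7])
cam=env.calibration("side")['eye'][:2]; d=(c-cam)/np.linalg.norm(c-cam); n=np.array([-d[1],d[0]])
ty=np.array([.333,-.943])
for tilt,col in((0,(0,255,0)),(.035,(0,255,255)),(-.035,(255,255,0))):
  for s in(-1,1):
    P=[]
    for z in(.012,.073):
        q=c+s*.024*n+ty*tilt*(z-.02)
        P.append(((proj("side",[q[0],q[1],zb+z])+off-[x0,y0]+.5)*k-.5).round().astype(int))
    cv2.line(x,tuple(P[0].tolist()),tuple(P[1].tolist()),col,1)
cv2.imwrite("pics/s14b.png",cv2.resize(np.hstack([raw,x]),(800,int(800*600/1080))))
E
```

```text
(no output)
```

View pics/s14b.png

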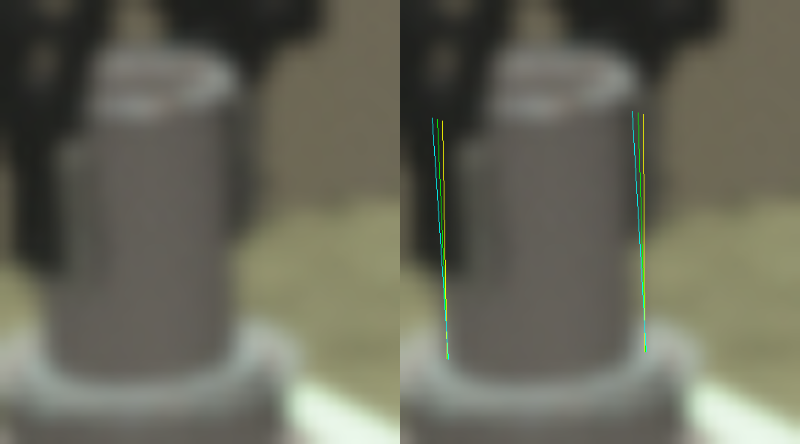

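{"method": "jog_arm", "body": {
  "commands": [
    [0,0,0,0,0,0.2,-1],
    [0,0,0,0,0,0,-1],
    [0,0,0,0,0,0,-1],
    [0,0,0,0,0,0,-1]
  ]
}}

```text
clock: 18.33
eef_pos: [0.5383, 0.1935, 0.1139]
ee_rot: [0.985, 0.169, 0.004, 0.021]
wrist_force: [-1.7, 0.0, 7.8]
finger_gap: 0.0462
```

{"method": "jog_arm", "body": {
  "commands": [
    [0,0,0,0,0,0,-1],
    [0,0,0,0,0,0,-1]
  ]
}}

```text
clock: 18.5
eef_pos: [0.5384, 0.1935, 0.1139]
ee_rot: [0.985, 0.169, 0.004, 0.021]
wrist_force: [-1.4, 0.1, 8.3]
finger_gap: 0.0462
```

{"method": "jog_arm", "body": {
  "commands": [
    [0,0,0,0,0,0,-1]
  ]
}}

```text
clock: 18.58
eef_pos: [0.5384, 0.1935, 0.1139]
ee_rot: [0.985, 0.169, 0.004, 0.021]
wrist_force: [-1.6, -1.2, 8.2]
finger_gap: 0.046
```

The wrist now reads 8.1 N up. Adding the 2.4 N it showed before contact (funnel weight) gives about 10.5 N on the gasket, and it is steady.

```bash
python3 -c "
from rig import env
print(env.job_done()); print(env.get_obs()['wrist_force'])"
```

```text
the job is handed in; nothing more can be done
None
the job is handed in; nothing more can be done
```

The filtration unit's keys are pressed and the steel funnel is held down in the filter seat. I handed the job in at about 18.6 s without letting go.

**Keys:** I pressed green, then yellow, then blue, one at a time. Each stopped hard at z = 0.066 m, 4 mm below where it was first touched, with wrist forces of 23, 17 and 15 N. I did not touch red. Nothing I saw confirms that the pump started; I did not check the unit's display or indicators after the presses.

**Funnel:** I chose the grey steel funnel, not the pink look-alikes, and gripped it by the barrel with 60 N.

**Push:** The last wrist readings were 7.8 to 8.3 N upward. With the 2.4 N it read while holding the funnel free, that is about 10.5 N on the gasket. The tool went down about 2.7 mm from where I estimate contact began, which fits the gasket's stiffness. Sideways force was about 1.5 N.

**What disagreed or could not be checked:**
- **Tilt:** The funnel looked tilted about 2° in the grip, so I turned the tool by 0.042 rad. In the side image its edges then matched an upright funnel to within about 1°.
- **Centring:** The side camera sits about 1 pixel off its calibration. The arm also blocked the top view at the seat. The final position therefore rests on comparing the funnel with the seat in the side image, and on the foot entering the cup without extra force.

**Other items:** The petri dish, clamp and wash bottle looked unmoved in the last top view, and I did not touch the specimen pot.

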